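Make up two coffee-gear orders on the packing bench

TASK

Make up the two orders in the cardboard trays: the long three-compartment tray gets a tall tin, the amber bottle and the cup without a handle, with the cup in the middle compartment between the other two, and the short two-compartment tray gets the other tall tin and the tamper. Stand each thing upright on the tray floor in a compartment of its own, setting it down gently and never dropping it. Leave the short tin and the handled mug standing where they are.

Things in the scene. Friction and masses are not known exactly. Their poses are not given: they have to be found in the camera images.
- tin_a: Tall coffee tin: plain bright metal cylinder with a flat lid, diameter 56 mm, height 95 mm, about 0.15 kg. There are two just alike, interchangeable. Origin: centre of the underside, z up; round, so its yaw means nothing.
- tin_b: Tall coffee tin: plain bright metal cylinder with a flat lid, diameter 56 mm, height 95 mm, about 0.15 kg. There are two just alike, interchangeable. Origin: centre of the underside, z up; round, so its yaw means nothing.
- bottle: Amber glass bottle with black cap, closed: straight body of diameter 48 mm up to height 74 mm, then a shoulder to a cap of diameter 27 mm; total height 105 mm, about 0.18 kg. Origin: centre of the underside, z up; round, so its yaw means nothing.
- cup: White ceramic cup without handle, open at the top, height 70 mm, outer diameter 60 mm at the rim tapering evenly to 48 mm at the foot, wall 4 mm, about 0.16 kg. It can be gripped across its outside. Origin: centre of the underside, z up; round, so its yaw means nothing.
- tamper: Coffee tamper standing on its steel base (a disc of diameter 50 mm, height 20 mm) with a thin steel neck (diameter 16 mm) and a dark wooden knob on top: diameter 32 mm between heights 52 and 78 mm, narrowing above and below, total height 85 mm, about 0.28 kg. Origin: centre of the underside, z up; round, so its yaw means nothing.
- long_tray: Open long tray of brown cardboard, fixed: 260 long (x axis) x 90 wide (y axis) x 30 high (mm); walls, floor and dividers 4 thick, dividers 26 high, floor top 4 mm above the table. Three equal compartments in a row along x, about 81 x 82 inside, centres at x = -85, 0 and +85 mm, y = 0. Empty at the start. Origin: centre of the underside; z up; its two ends are alike.
- short_tray: Open short tray of brown cardboard, fixed: 175 long (x axis) x 90 wide (y axis) x 30 high (mm); walls, floor and dividers 4 thick, dividers 26 high, floor top 4 mm above the table. Two equal compartments in a row along x, about 81 x 82 inside, centres at x = -43 and +43 mm, y = 0. Empty at the start. Origin: centre of the underside; z up; its two ends are alike.
- short_tin: Short tin, of no order, to be left alone: same metal and make as the tall tins but smaller, diameter 44 mm and only 50 mm high. Origin: centre of the underside, z up; round, so its yaw means nothing.
- mug: White mug with a handle, of no order, to be left alone: diameter 56 mm, height 80 mm, handle reaching 65 mm from the axis along its +y. Origin: centre of the underside, z up.
Mind the look-alikes: they are no part of the job. Leave any green, purple or yellow look-alike of the tin_a alone.

How it is judged:
By the outcome, as a careful person would: the job done as asked, in the order asked, and still so for the second after the job is handed in, with the robot touching nothing.
It also fails if it takes over 131 s, if anything falls off the work surface, if the arm or the gripper's body presses on something with over 40 N, if the wrist force passes 120 N, or if a joint passes its speed limit or range.

ROBOT

A 6-joint arm with a two-finger parallel gripper is mounted at the origin on the work surface. World frame = base frame: x ahead of the robot, y to its left, z up, the work surface at z = 0. Lengths are in m, angles in rad, forces in N, time in s.
With the tool pointing down it reaches from about 0.35 to 0.85 m from the base axis. Payload 8.1 kg.
Tool frame: the origin (TCP) lies on the centre line of the jaws, within the pads' length; the fingertips stand 17 mm ahead of it and the grasp point (between the pads) lies 2 mm behind it; z points along the fingers, y is the line along which they close (so a half turn about z gives the same grasp; the last joint's range is limited). The gripper opens to 93 mm and grips with 3 to 60 N. Pads are 15 mm wide; open, the fingers measure 128 mm over their backs; the gripper's body (75 mm by 188 mm) begins 65 mm behind the grasp point.
Start: joints at [-1.244, 0.13, 1.488, -0, 1.523, -0.085], TCP at [0.24, -0.55, 0.236] pointing down, gripper open.
Joint ranges: [-2.96, 2.96], [-0.89, 2.26], [0.02, 2.5], [-1.34, 4.48], [0, 2.73], [-2.66, 2.66]. Speed limits (rad/s): [2.39, 2.39, 2.79, 3.14, 3.14, 3.14].

INTERFACE

Orientations are given as a rotation vector (axis times angle).
In Python, from plant import robot, optics, close_job, models gives the robot as it stands.
- The arm moves only by the shell command python3 -m inch 'ROWS' [OPENING] [FORCE]. ROWS is a JSON object of lists of equal length, an entry for each row: "travel": the shift along the tool's x, y, z in m, a list of three; "spin": the turn about the tool's z in rad. In form: {"travel": [[x, y, z], ...], "spin": [spin, ...]}. A call has 1 to 10 rows; each row is the pose to reach, as a shift and turn from the pose commanded when the call began, along the tool's axes at that moment; what a row does not reach only later rows make up. A row lasts 1/12 s, in which the tool goes at most 41.7 mm and 7.16 degrees, less where a joint would pass 70% of its speed; a pose out of reach is approached as far as the arm can. A call with a gripper value outside its range is refused whole. OPENING is the closure, from 0 (fully open) to 1 (shut), set as the call begins (- or left out, the last holds). The fingers move at their own pace and stop on an object; FORCE is the grip in N (left out, the last holds). Time passes only in rows, so rows that repeat a pose let the fingers close. It gives the time, the measured TCP pose, the force, the opening and the grip force at its end, in the units of the state.
- robot.read_state(): the state, without advancing time (a new reading comes with each control period).
- optics.read_camera(name): name is "scene" or "top" or "wrist"; returns (picture, depth): 420x560x3 uint8, red, green, blue; 420x560 float32, m along the optical axis (not along the pixel's ray), 0 where there is no reading.
- optics.camera_info(name): a dict with "camera_matrix" (3x3 intrinsics, pixels), "dist" ([k1, k2, p1, p2, k3] as OpenCV has them; the pictures are not rectified), "view" (4x4, takes a point from world to camera coordinates). Camera axes: x right, y down, z forward; pixel columns grow to the right and rows downward; lengths in m; the calibration is good to about 2 mm. A picture is of the moment at which its call begins: read the wrist's pose just before it. camera_info takes no time and is no camera call; for the wrist camera it gives the pose at the moment of the call.
- close_job(): hands the job in; it is judged then, once.
Trained networks look in the newest picture that a camera, given by its name, has taken for a name from the list of things; names that differ only in an ending like _2 or _b are one class to them, and where a whole thing is asked for, a point or a joint stands for the part that bears it (a point fixed in the world has none). Each returns a list of dicts, best first, with "p" (0 to 1); they miss things now and then, are a little off and sometimes report something else, mostly with a low value. They report only what shows in the picture. A call takes as long as a camera call. They do not tell look-alikes from the thing itself.
- models.look_for(camera, name): "centre" ([x, y, z] in m, in world coordinates, good to about 4 mm: the middle of the surface that is visible of it).
- models.masks_of(camera, name): "region" (420x560 bool, what is visible of it).
The state is a dict: "t": time; "q": joint angles; "dq": joint speeds; "joint_torque": joint torques, N m; "tool_pos": TCP position; "orientation": TCP orientation; "force": force on the tool from outside, world axes, zero at the start; "wrist_torque": the same for the moment, N m; "opening": finger opening in m; "gripper_force": force on a finger pad.
Only numpy, scipy, OpenCV 4.12 (cv2) and the standard library are available. Lean on these libraries where they do the work, as an engineer would, in place of code of your own. Each camera call takes 0.05 s, during which the arm holds its last target. There are 200 camera calls.

## Working session

There is one attempt and no reset: what is moved stays moved. The work goes in short steps, Python scripts to look and compute and a shell command to move; the robot and the scene stay as the last step left them, time stands still between calls to the robot, and variables do not carry over. Pictures are saved under pics/ and viewed, at most 14 in all, crops included, and the job is handed in when it is done.

```bash
ls; mkdir -p pics
python3 - <<'E'
from plant import robot, optics, models
import cv2,numpy as np
for c in ["scene","top"]:
    p,d=optics.read_camera(c); cv2.imwrite(f"pics/{c}0.png",p[:,:,::-1])
    i=optics.camera_info(c); print(c,np.round(i["camera_matrix"],1).tolist(),np.round(i["view"],3).tolist(),i["dist"])
    for n in ["tin_a","bottle","cup","tamper","long_tray","short_tray","short_tin","mug"]:
        print(n,[(np.round(r["centre"],3).tolist(),round(r["p"],2)) for r in models.look_for(c,n)])
s=robot.read_state();print(s)
E
```

```text
pics
scene [[544.4, 0.0, 281.2], [0.0, 544.4, 207.8], [0.0, 0.0, 1.0]] [[0.617, 0.787, 0.008, -0.31], [0.676, -0.525, -0.518, -0.344], [-0.403, 0.325, -0.855, 1.394], [0.0, 0.0, 0.0, 1.0]] [-0.17807433  0.          0.          0.          0.        ]
tin_a [([0.574, -0.133, 0.096], 0.94), ([0.327, -0.273, 0.079], 0.82), ([0.647, -0.262, 0.096], 0.76), ([0.7, -0.325, 0.096], 0.65), ([0.443, -0.124, 0.091], 0.59)]
bottle [([0.571, 0.116, 0.075], 0.69)]
cup [([0.694, 0.125, 0.049], 0.69)]
tamper [([0.452, -0.009, 0.022], 0.96)]
long_tray [([0.462, 0.279, 0.002], 0.76), ([0.7, -0.132, 0.047], 0.44)]
short_tray []
short_tin [([0.699, -0.129, 0.046], 0.76)]
mug [([0.698, 0.001, 0.051], 0.83)]
top [[476.7, 0.0, 279.5], [0.0, 476.7, 212.5], [0.0, 0.0, 1.0]] [[0.023, -1.0, 0.003, -0.034], [-0.99, -0.023, -0.141, 0.505], [0.141, 0.001, -0.99, 1.04], [0.0, 0.0, 0.0, 1.0]] [-0.12742674  0.          0.          0.          0.        ]
tin_a [([0.561, -0.125, 0.094], 0.97), ([0.428, -0.118, 0.091], 0.76), ([0.327, -0.108, 0.095], 0.7), ([0.628, -0.249, 0.098], 0.62), ([0.312, -0.258, 0.094], 0.61)
[... 288 characters left out ...]
 -0.003, 0.019], 0.2)]
{'t': 0.9, 'q': array([-1.24440395e+00,  1.30382473e-01,  1.48821002e+00, -8.35394092e-06,
        1.52299500e+00, -8.54090275e-02]), 'dq': array([-0.00057736,  0.00103188, -0.00178226, -0.00075008,  0.00130387,
        0.00033867]), 'joint_torque': array([-6.20634637e-04, -5.59747195e+01, -4.92060792e+01,  7.67784147e-02,
        2.24866607e-02, -2.06486970e-05]), 'tool_pos': array([ 0.24017016, -0.54983799,  0.23564019]), 'orientation': array([ 3.07522740e+00,  6.42294592e-01, -1.20378303e-05]), 'force': array([-0.3268374 ,  0.26983353, -0.16656957]), 'wrist_torque': array([ 0.02737707, -0.00386507, -0.03212197]), 'gripper_force': 0.0, 'opening': 0.09280740071171023}
```

View pics/scene0.png

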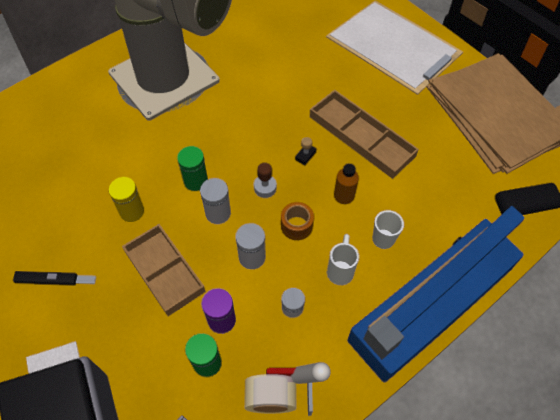

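View pics/top0.png

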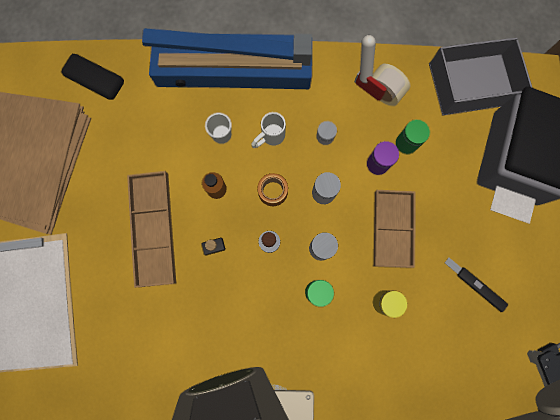

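Both views agree. The bright tall tins are at top-view (326,187) and (324,245), with bottle (213,185), cup (218,127), tamper (269,241), long tray (152,229) and short tray (394,229). The leave-alones are the mug (272,127) and short tin (327,132). The distractors are coloured tins, an orange ring and a small stamp. Next I'll measure precisely.

```bash
cat > h.py <<'E'
from plant import robot, optics, models
import cv2,numpy as np
def world(c,m,d,i):
    v,u=np.nonzero(m&(d>0)); z=d[v,u]
    n=cv2.undistortPoints(np.c_[u,v].astype(np.float64)[:,None],i["camera_matrix"],np.array(i["dist"]))[:,0]
    P=np.c_[n*z[:,None],z]; V=np.array(i["view"]); return (P-V[:3,3])@V[:3,:3],np.c_[u,v]
def measure(names,cams=("scene","top")):
    for c in cams:
        i=optics.camera_info(c); p,d=optics.read_camera(c)
        for n in names:
            for r in models.masks_of(c,n):
                m=cv2.erode(r["region"].astype(np.uint8),np.ones((2,2)))>0
                P,uv=world(c,m,d,i)
                if len(P)<30: continue
                col=p[uv[:,1],uv[:,0]].mean(0).astype(int)
                zt=np.percentile(P[:,2],95)
                T=P[abs(P[:,2]-zt)<.006]
                if "tray" in n:
                    (x,y),wh,a=cv2.minAreaRect((T[:,:2]*1000).astype(np.float32))
                    print(c,n,round(r["p"],2),"rim z%.3f"%zt,"ctr",round(x),round(y),np.round(wh),round(a,1),len(T)); continue
                (x,y),R=cv2.minEnclosingCircle((T[:,:2]*1000).astype(np.float32))
                print(c,n,round(r["p"],2),"col",col,"top z%.3f zmin%.3f"%(zt,np.percentile(P[:,2],2)),"circ %.0f %.0f R%.0f"%(x,y,R),"med",np.round(np.median(T,0)*1000),"all-mid",np.round((P.min(0)+P.max(0))*500),len(T))
E
python3 -c "
from h import *
measure(['tin_a','bottle','cup','tamper','long_tray','short_tray','mug','short_tin'])"
```

```text
scene tin_a 0.9 col [106 106 109] top z0.097 zmin0.004 circ 433 -120 R28 med [ 434. -121.   95.] all-mid [ 434. -122.   49.] 473
scene tin_a 0.86 col [ 96  47 117] top z0.097 zmin-0.001 circ 637 -254 R28 med [ 638. -254.   94.] all-mid [ 624. -246.   48.] 682
scene tin_a 0.77 col [139 127   2] top z0.096 zmin0.004 circ 314 -268 R28 med [ 314. -268.   94.] all-mid [ 314. -269.   49.] 435
scene tin_a 0.74 col [111 111 115] top z0.097 zmin0.008 circ 563 -125 R29 med [ 564. -126.   95.] all-mid [ 541. -119.   50.] 567
scene tin_a 0.66 col [20 91 37] top z0.096 zmin0.012 circ 335 -114 R27 med [ 336. -114.   94.] all-mid [ 336. -115.   52.] 386
scene tin_a 0.3 col [121 122 127] top z0.052 zmin0.009 circ 702 -129 R22 med [ 703. -129.   50.] all-mid [ 703. -129.   29.] 353
scene bottle 0.57 col [73 42  8] top z0.105 zmin0.002 circ 568 126 R14 med [568. 124. 105.] all-mid [571. 131.  53.] 96
scene bottle 0.19 col [119 119 115] top z0.080 zmin0.002 circ 702 -6 R28 med [706.  -9.  79.] all-mid [693.  13.  41.] 180
scene tamper 0.56 col [97 87 83] top z0.085 zmin0.001 circ 447 -2 R14 med [447.  
[... 1410 characters left out ...]
l-mid [564. 127.  54.] 119
top cup 0.86 col [130 129 125] top z0.071 zmin0.003 circ 696 121 R29 med [693. 116.  69.] all-mid [697. 120.  38.] 119
top tamper 0.62 col [104  91  87] top z0.087 zmin0.016 circ 441 1 R15 med [441.   1.  85.] all-mid [439.  -1.  52.] 131
top long_tray 0.5 rim z0.099 ctr 429 -119 [53. 53.] 2.6 504
top short_tray 0.8 rim z0.031 ctr 475 -287 [ 93. 174.] 88.4 471
top short_tray 0.72 rim z0.081 ctr 697 -4 [52. 51.] 86.9 112
top mug 0.91 col [133 132 126] top z0.081 zmin0.002 circ 698 -3 R27 med [691.  -8.  80.] all-mid [702.   5.  40.] 119
top short_tin 0.61 col [123 123 125] top z0.054 zmin0.007 circ 694 -128 R20 med [ 695. -127.   51.] all-mid [ 695. -130.   27.] 203
```

```bash
cat > to.py <<'E'
# python3 to.py x y z yaw : remaining shift in tool axes (mm), spin(rad) ; yaw of tool x in world
import sys,numpy as np
from scipy.spatial.transform import Rotation as Ro
from plant import robot
s=robot.read_state(); R=Ro.from_rotvec(s["orientation"]).as_matrix()
a=[float(v) for v in sys.argv[1:]]; yaw=np.arctan2(R[1,0],R[0,0])
print("t%.1f"%s["t"],"pos",np.round(s["tool_pos"]*1000,1),"yaw %.3f tilt %.3f"%(yaw,np.arccos(-R[2,2])),"open %.1f F%.1f"%(s["opening"]*1000,s["gripper_force"]),"force",np.round(s["force"],1))
if a: print("tool shift",np.round(R.T@(np.array(a[:3])-s["tool_pos"]*1000),1),"spin",round(yaw-(a[3] if len(a)>3 else 0),3))
E
python3 -m inch '{"travel":[[0.346,-0.318,0],[0.346,-0.318,0],[0.346,-0.318,0],[0.346,-0.318,0],[0.346,-0.318,0],[0.346,-0.318,0],[0.346,-0.318,0],[0.346,-0.318,0],[0.346,-0.318,0],[0.346,-0.318,0]],"spin":[0.1,0.2,0.3,0.412,0.412,0.412,0.412,0.412,0.412,0.412]}' 0
python3 to.py 430 -120 236 0
```

```text
t: 2.63
tool_pos: [0.4089, -0.1668, 0.236]
orientation: [3.141, -0.001, 0.002]
force: [1.3, -0.2, 0.2]
opening: 0.0931
gripper_force: 0.0
t2.6 pos [ 408.9 -166.8  236. ] yaw -0.001 tilt 0.001 open 93.1 F0.0 force [ 1.3 -0.2  0.2]
tool shift [ 21.1 -46.8   0. ] spin -0.001
```

Run:
```python
from h import *
p,d=optics.read_camera("wrist"); cv2.imwrite("pics/w0.png",p[:,:,::-1])
```

```text
(no output)
```

View w0.

View pics/w0.png

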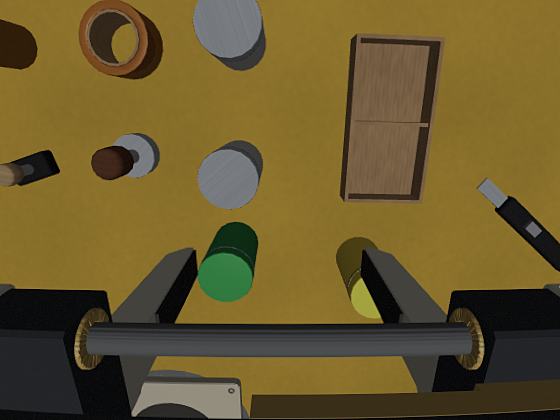

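```bash
python3 -c "
from h import *
measure(['tin_a','short_tray','tamper'],['wrist'])
i=optics.camera_info('wrist');V=np.array(i['view']);print(-V[:3,:3].T@V[:3,3],V[:3,:3].round(2).tolist(),robot.read_state()['tool_pos'])"
```

```text
wrist tin_a 0.88 col [110 112 116] top z0.095 zmin0.023 circ 430 -120 R28 med [ 431. -121.   94.] all-mid [ 415. -121.   47.] 2791
wrist tin_a 0.87 col [101  94  34] top z0.095 zmin0.008 circ 305 -256 R24 med [ 303. -250.   94.] all-mid [ 350. -246.  112.] 481
wrist tin_a 0.7 col [36 90 47] top z0.095 zmin0.006 circ 330 -113 R28 med [ 332. -113.   94.] all-mid [ 299. -109.   47.] 2139
wrist tin_a 0.58 col [109 112 115] top z0.096 zmin0.027 circ 560 -125 R28 med [ 558. -126.   94.] all-mid [ 569. -126.   48.] 3505
wrist short_tray 0.65 rim z0.029 ctr 477 -288 [ 92. 174.] 88.6 2607
wrist tamper 0.72 col [78 69 66] top z0.085 zmin0.004 circ 442 -3 R15 med [443.  -4.  84.] all-mid [438.   4.  42.] 664
[ 0.49048974 -0.16919247  0.38412148] [[0.0, -1.0, -0.0], [-0.96, -0.0, 0.3], [-0.3, 0.0, -0.96]] [ 0.40842705 -0.1688607   0.2357237 ]
```

The wrist view confirms tin 1 at (229,178), tin 2 at (229,20) and the short tray at (393,120). All three cameras agree, so I'll grasp tin 1.

```bash
python3 -m inch '{"travel":[[0.0215,-0.049,0],[0.0215,-0.049,0],[0.0215,-0.049,0],[0.0215,-0.049,0.04],[0.0215,-0.049,0.08],[0.0215,-0.049,0.12],[0.0215,-0.049,0.15],[0.0215,-0.049,0.174],[0.0215,-0.049,0.174],[0.0215,-0.049,0.174]],"spin":[0,0,0,0,0,0,0,0,0,0]}' 0
python3 to.py 430 -120 62 0
```

```text
t: 3.72
tool_pos: [0.4283, -0.1209, 0.0607]
orientation: [-3.141, 0.004, 0.005]
force: [0.7, 0.2, 0.5]
opening: 0.093
gripper_force: 0.0
t3.7 pos [ 428.3 -120.9   60.7] yaw -0.002 tilt 0.004 open 93.0 F0.0 force [0.7 0.2 0.5]
tool shift [ 1.7 -0.9 -1.3] spin -0.002
```

```bash
python3 -m inch '{"travel":[[0,0,0],[0,0,0],[0,0,0],[0,0,0],[0,0,0],[0,0,0],[0,0,0],[0,0,0]],"spin":[0,0,0,0,0,0,0,0]}' 1 20
python3 -m inch '{"travel":[[0,0,-0.01],[0,0,-0.04],[0,0,-0.08],[0.005,0.03,-0.08],[0.005,0.07,-0.08],[0.005,0.11,-0.08],[0.005,0.14,-0.08],[0.005,0.166,-0.08],[0.005,0.166,-0.08],[0.005,0.166,-0.08]],"spin":[0,0,0,0,0,0,0,0,0,0]}'
python3 to.py 434 -287 66 0
```

```text
t: 4.38
tool_pos: [0.4304, -0.1198, 0.0621]
orientation: [3.141, -0.0, 0.001]
force: [-1.0, -0.1, 3.8]
opening: 0.0564
gripper_force: 20.0
t: 5.22
tool_pos: [0.4344, -0.2865, 0.1417]
orientation: [-3.141, 0.004, 0.001]
force: [0.8, 0.6, -2.1]
opening: 0.0563
gripper_force: 20.0
t5.2 pos [ 434.4 -286.5  141.7] yaw -0.003 tilt 0.001 open 56.3 F20.0 force [ 0.8  0.6 -2.1]
tool shift [-0.4  0.5 75.7] spin -0.003
```

```bash
python3 -m inch '{"travel":[[0,0,0.025],[0,0,0.045],[0,0,0.058],[0,0,0.065],[0,0,0.069],[0,0,0.072],[0,0,0.074],[0,0,0.0755],[0,0,0.0765],[0,0,0.0765]],"spin":[0,0,0,0,0,0,0,0,0,0]}'
python3 to.py 434 -287 66 0
```

```text
t: 6.05
tool_pos: [0.4356, -0.286, 0.0662]
orientation: [3.141, -0.0, 0.002]
force: [-1.8, 0.4, 2.4]
opening: 0.0561
gripper_force: 20.0
t6.0 pos [ 435.6 -286.    66.2] yaw -0.000 tilt 0.002 open 56.1 F20.0 force [-1.8  0.4  2.4]
tool shift [-1.6  1.   0.2] spin -0.0
```

```bash
python3 -m inch '{"travel":[[0,0,0],[0,0,0],[0,0,0],[0,0,0],[0,0,-0.01],[0,0,-0.04],[0,0,-0.08],[0,0,-0.12],[0,0,-0.14],[0,0,-0.14]],"spin":[0,0,0,0,0,0,0,0,0,0]}' 0
python3 -m inch '{"travel":[[0.008,-0.04,0],[0.008,-0.08,0],[0.008,-0.12,0],[0.008,-0.16,0],[0.008,-0.2,0],[0.008,-0.24,0],[0.008,-0.27,0],[0.008,-0.284,0],[0.008,-0.284,0],[0.008,-0.284,0]],"spin":[0,0,0,0,0,0,0,0,0,0]}'
python3 to.py 443 -2 63 0
python3 -c "
from h import *
p,d=optics.read_camera('top');cv2.imwrite('pics/t1.png',p[:,:,::-1])
measure(['tamper','long_tray','bottle','cup'],['wrist'])"
```

```text
t: 6.88
tool_pos: [0.4376, -0.2878, 0.2129]
orientation: [3.135, -0.0, 0.013]
force: [0.7, -0.2, 0.2]
opening: 0.0929
gripper_force: 0.0
t: 7.72
tool_pos: [0.4428, -0.0012, 0.2051]
orientation: [3.141, 0.003, -0.0]
force: [-0.9, 0.2, -0.1]
opening: 0.093
gripper_force: 0.0
t7.7 pos [442.8  -1.2 205.1] yaw 0.002 tilt 0.000 open 93.0 F0.0 force [-0.9  0.2 -0.1]
tool shift [  0.3   0.8 142.1] spin 0.002
wrist tamper 0.68 col [82 71 67] top z0.085 zmin0.015 circ 442 -1 R15 med [443.  -1.  84.] all-mid [433.  -2.  42.] 817
wrist long_tray 0.98 rim z0.029 ctr 463 271 [259.  92.] 6.9 3199
```

View pics/t1.png

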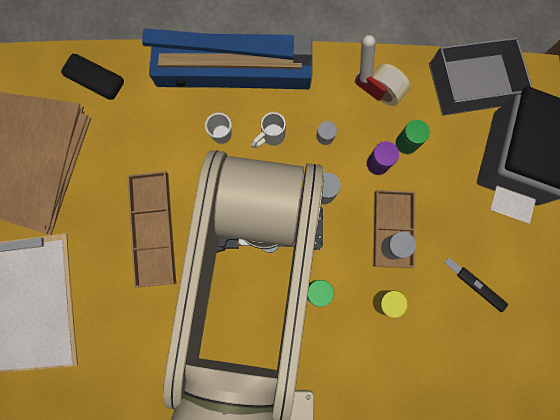

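Tin 1 stands in the near short-tray compartment, at top-view (402,245). Next is the tamper.

```bash
python3 -m inch '{"travel":[[0,0.001,0.04],[0,0.001,0.08],[0,0.001,0.11],[0,0.001,0.13],[0,0.001,0.142],[0,0.001,0.142],[0,0.001,0.142],[0,0.001,0.142]],"spin":[0,0,0,0,0,0,0,0]}' 0
python3 -m inch '{"travel":[[0,0,0],[0,0,0],[0,0,0],[0,0,0],[0,0,0],[0,0,0],[0,0,0],[0,0,0],[0,0,0],[0,0,0]],"spin":[0,0,0,0,0,0,0,0,0,0]}' 1 30
python3 to.py
```

```text
t: 8.68
tool_pos: [0.4438, -0.0031, 0.0643]
orientation: [3.141, -0.001, 0.002]
force: [0.5, 0.8, 1.1]
opening: 0.0932
gripper_force: 0.0
t: 9.52
tool_pos: [0.443, -0.0025, 0.0632]
orientation: [-3.141, 0.0, -0.0]
force: [0.3, -1.6, -2.5]
opening: 0.0312
gripper_force: 30.3
t9.5 pos [443.   -2.5  63.2] yaw -0.000 tilt 0.000 open 31.2 F30.3 force [ 0.3 -1.6 -2.5]
```

```bash
python3 -m inch '{"travel":[[0,0,-0.01],[0,0,-0.03],[0,0,-0.06],[0,0,-0.09],[0,0,-0.12],[0,0,-0.13],[0,0,-0.13]],"spin":[0,0,0,0,0,0,0]}'
python3 -m inch '{"travel":[[0.005,0.02,0],[0.014,0.05,0],[0.024,0.088,0],[0.034,0.126,0],[0.044,0.164,0],[0.054,0.202,0],[0.064,0.24,0],[0.072,0.27,0],[0.077,0.286,0],[0.077,0.286,0]],"spin":[0,0,0,0,0,0,0,0,0,0]}'
python3 to.py 520 -289 67 0
```

```text
t: 10.1
tool_pos: [0.4449, -0.0029, 0.1965]
orientation: [3.141, -0.0, 0.01]
force: [0.6, -0.6, -3.0]
opening: 0.0311
gripper_force: 30.0
t: 10.93
tool_pos: [0.5188, -0.2916, 0.1896]
orientation: [-3.14, 0.005, 0.006]
force: [0.1, 0.8, -4.1]
opening: 0.0308
gripper_force: 30.0
t10.9 pos [ 518.8 -291.6  189.6] yaw -0.003 tilt 0.004 open 30.8 F30.0 force [ 0.1  0.8 -4.1]
tool shift [  1.6  -2.5 122.6] spin -0.003
```

```bash
python3 -m inch '{"travel":[[0,0,0],[0,0,0],[0,0,0.02],[0,0,0.05],[0,0,0.08],[0,0,0.1],[0,0,0.11],[0,0,0.115],[0,0,0.118],[0,0,0.118]],"spin":[0,0,0,0,0,0,0,0,0,0]}'
python3 to.py 520 -289 67 0
```

```text
t: 11.77
tool_pos: [0.5204, -0.2885, 0.0758]
orientation: [3.141, 0.001, 0.001]
force: [-0.5, 0.1, -1.9]
opening: 0.0311
gripper_force: 30.0
t11.8 pos [ 520.4 -288.5   75.8] yaw 0.000 tilt 0.001 open 31.1 F30.0 force [-0.5  0.1 -1.9]
tool shift [-0.5  0.5  8.8] spin 0.0
```

```bash
python3 -m inch '{"travel":[[0,0,0.002],[0,0,0.004],[0,0,0.0055],[0,0,0.0065],[0,0,0.0075],[0,0,0.0085],[0,0,0.009],[0,0,0.009]],"spin":[0,0,0,0,0,0,0,0]}'
python3 to.py 520 -289 67 0
```

```text
t: 12.43
tool_pos: [0.5204, -0.2888, 0.0671]
orientation: [3.141, -0.0, 0.001]
force: [-1.2, 1.8, 4.3]
opening: 0.0312
gripper_force: 30.0
t12.4 pos [ 520.4 -288.8   67.1] yaw -0.000 tilt 0.001 open 31.2 F30.0 force [-1.2  1.8  4.3]
tool shift [-0.4  0.2  0.1] spin -0.0
```

```bash
python3 -m inch '{"travel":[[0,0,0],[0,0,0],[0,0,0],[0,0,0],[0,0,0],[0,0,-0.02],[0,0,-0.06],[0,0,-0.1],[0,0,-0.13],[0,0,-0.13]],"spin":[0,0,0,0,0,0,0,0,0,0]}' 0
python3 -m inch '{"travel":[[0.01,-0.04,0],[0.02,-0.08,0],[0.03,-0.12,0],[0.039,-0.15,0],[0.0395,-0.164,0],[0.0395,-0.164,0],[0.0395,-0.164,0],[0.0395,-0.164,0]],"spin":[0,0,0,0,0,0,0,0]}'
python3 to.py 560 -125 62 0
python3 -c "
from h import *
p,d=optics.read_camera('wrist');cv2.imwrite('pics/w1.png',p[:,:,::-1])
measure(['tin_a','tamper'],['wrist'])"
```

```text
t: 13.27
tool_pos: [0.5234, -0.291, 0.205]
orientation: [3.134, -0.0, 0.016]
force: [0.6, -1.3, 0.7]
opening: 0.0913
gripper_force: 0.0
t: 13.93
tool_pos: [0.5592, -0.1259, 0.196]
orientation: [3.141, -0.001, -0.0]
force: [0.1, -1.0, 0.6]
opening: 0.093
gripper_force: 0.0
t13.9 pos [ 559.2 -125.9  196. ] yaw -0.001 tilt 0.001 open 93.0 F0.0 force [ 0.1 -1.   0.6]
tool shift [  0.8  -1.  134. ] spin -0.001
wrist tin_a 0.97 col [111 114 117] top z0.095 zmin0.025 circ 561 -126 R28 med [ 562. -125.   94.] all-mid [ 552. -129.   48.] 3501
wrist tin_a 0.96 col [ 82  44 102] top z0.095 zmin0.012 circ 634 -254 R29 med [ 635. -252.   94.] all-mid [ 630. -283.   47.] 4358
wrist tin_a 0.95 col [30 78 40] top z0.095 zmin0.010 circ 686 -323 R28 med [ 685. -317.   94.] all-mid [ 687. -357.   47.] 3363
wrist tin_a 0.75 col [63 62 61] top z0.080 zmin0.008 circ 462 -286 R5 med [ 462. -284.   79.] all-mid [ 460. -291.   47.] 59
wrist tin_a 0.67 col [16 47 23] top z0.092 zmin0.023 circ 345 -92 R9 med [345. -92.  94.] all-mid [ 456. -113.  154.] 120
wrist tin_a 0.62 col [75 64 20] top z0.058 zmin0.005 circ 328 -267 R20 med [ 335. -266.   57.] all-mid [ 444. -225.  146.] 191
wrist tamper 0.83 col [77 69 66] top z0.088 zmin0.011 circ 520 -286 R15 med [ 521. -284.   87.] all-mid [ 520. -287.   48.] 744
```

View pics/w1.png

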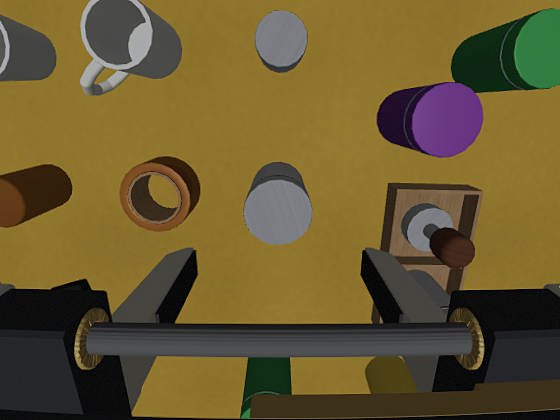

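The tamper stands upright in the far compartment at (428,228), and tin 2 is at (278,210).

```bash
python3 -m inch '{"travel":[[0.001,-0.001,0.04],[0.001,-0.001,0.08],[0.001,-0.001,0.11],[0.001,-0.001,0.125],[0.001,-0.001,0.134],[0.001,-0.001,0.134],[0.001,-0.001,0.134],[0.001,-0.001,0.134]],"spin":[0,0,0,0,0,0,0,0]}' 0
python3 -m inch '{"travel":[[0,0,0],[0,0,0],[0,0,0],[0,0,0],[0,0,0],[0,0,0],[0,0,0],[0,0,0]],"spin":[0,0,0,0,0,0,0,0]}' 1 20
python3 to.py 380 260 66 0
```

```text
t: 14.8
tool_pos: [0.5619, -0.1244, 0.0641]
orientation: [3.141, -0.001, 0.005]
force: [-0.0, 0.1, 0.6]
opening: 0.0929
gripper_force: 0.0
t: 15.47
tool_pos: [0.5605, -0.1238, 0.0622]
orientation: [3.141, -0.0, 0.0]
force: [0.3, 0.0, 0.7]
opening: 0.0563
gripper_force: 20.0
t15.5 pos [ 560.5 -123.8   62.2] yaw -0.000 tilt 0.000 open 56.3 F20.0 force [0.3 0.  0.7]
tool shift [-180.6 -383.7   -3.8] spin -0.0
```

```bash
python3 -m inch '{"travel":[[0,0,-0.01],[0,0,-0.04],[0,0,-0.08],[0,0,-0.115],[0,0,-0.13],[0,0,-0.13]],"spin":[0,0,0,0,0,0]}'
python3 -m inch '{"travel":[[-0.009,-0.02,0],[-0.024,-0.05,0],[-0.04,-0.085,0],[-0.056,-0.12,0],[-0.073,-0.155,0],[-0.089,-0.19,0],[-0.105,-0.225,0],[-0.122,-0.26,0],[-0.138,-0.295,0],[-0.155,-0.33,0]],"spin":[0,0,0,0,0,0,0,0,0,0]}'
python3 -m inch '{"travel":[[-0.013,-0.028,0],[-0.022,-0.047,0],[-0.026,-0.054,0],[-0.026,-0.054,0],[-0.026,-0.054,0]],"spin":[0,0,0,0,0]}'
python3 to.py 380 260 66 0
```

```text
t: 15.97
tool_pos: [0.5633, -0.1245, 0.1984]
orientation: [3.139, -0.0, 0.014]
force: [0.4, 0.3, -0.8]
opening: 0.0561
gripper_force: 20.0
t: 16.8
tool_pos: [0.4034, 0.2074, 0.1904]
orientation: [3.141, -0.001, -0.004]
force: [0.4, 0.7, -1.8]
opening: 0.0564
gripper_force: 20.0
t: 17.22
tool_pos: [0.3791, 0.2597, 0.1911]
orientation: [3.14, 0.001, -0.002]
force: [0.8, -0.2, -0.9]
opening: 0.0566
gripper_force: 20.0
t17.2 pos [379.1 259.7 191.1] yaw 0.001 tilt 0.002 open 56.6 F20.0 force [ 0.8 -0.2 -0.9]
tool shift [  1.   -0.4 125. ] spin 0.001
```

```bash
python3 -m inch '{"travel":[[0,0,0.03],[0,0,0.06],[0,0,0.09],[0,0,0.105],[0,0,0.112],[0,0,0.116],[0,0,0.118],[0,0,0.118]],"spin":[0,0,0,0,0,0,0,0]}'
python3 to.py 380 260 66 0
```

```text
t: 17.88
tool_pos: [0.3805, 0.2602, 0.0749]
orientation: [-3.141, 0.002, -0.002]
force: [0.7, -0.0, -2.3]
opening: 0.0564
gripper_force: 20.0
t17.9 pos [380.5 260.2  74.9] yaw -0.001 tilt 0.001 open 56.4 F20.0 force [ 0.7 -0.  -2.3]
tool shift [-0.5  0.2  8.9] spin -0.001
```

```bash
python3 -m inch '{"travel":[[0,0,0.002],[0,0,0.004],[0,0,0.0055],[0,0,0.0065],[0,0,0.0075],[0,0,0.0085],[0,0,0.009],[0,0,0.009]],"spin":[0,0,0,0,0,0,0,0]}'
python3 to.py 380 260 66 0
python3 -m inch '{"travel":[[0,0,0],[0,0,0],[0,0,0],[0,0,0],[0,0,0],[0,0,-0.02],[0,0,-0.06],[0,0,-0.1],[0,0,-0.13],[0,0,-0.13]],"spin":[0,0,0,0,0,0,0,0,0,0]}' 0
python3 -m inch '{"travel":[[0.033,0.024,0],[0.066,0.048,0],[0.099,0.071,0],[0.132,0.095,0],[0.16,0.116,0],[0.18,0.129,0],[0.185,0.133,0],[0.185,0.133,0],[0.185,0.133,0]],"spin":[0,0,0,0,0,0,0,0,0]}'
python3 to.py 565 127 52 0
python3 -c "
from h import *
p,d=optics.read_camera('wrist');cv2.imwrite('pics/w2.png',p[:,:,::-1])
measure(['bottle','cup'],['wrist'])"
```

```text
t: 18.55
tool_pos: [0.38, 0.2605, 0.0662]
orientation: [-3.142, 0.0, -0.001]
force: [-4.2, -3.0, 7.1]
opening: 0.0559
gripper_force: 20.0
t18.6 pos [380.  260.5  66.2] yaw -0.000 tilt 0.001 open 55.9 F20.0 force [-4.2 -3.   7.1]
tool shift [0.  0.5 0.2] spin -0.0
t: 19.38
tool_pos: [0.3829, 0.2622, 0.2028]
orientation: [-3.136, 0.0, -0.016]
force: [1.9, 0.7, 0.8]
opening: 0.0928
gripper_force: 0.0
t: 20.13
tool_pos: [0.5638, 0.1276, 0.1943]
orientation: [-3.141, 0.001, 0.003]
force: [-1.5, 0.5, -0.6]
opening: 0.093
gripper_force: 0.0
t20.1 pos [563.8 127.6 194.3] yaw -0.001 tilt 0.002 open 93.0 F0.0 force [-1.5  0.5 -0.6]
tool shift [  1.5   0.6 142.3] spin -0.001
wrist bottle 0.93 col [65 43 24] top z0.105 zmin0.013 circ 564 127 R14 med [565. 127. 104.] all-mid [549. 123.  52.] 899
wrist cup 0.77 col [123 124 122] top z0.070 zmin0.003 circ 697 120 R30 med [701. 118.  69.] all-mid [707. 116.  34.] 1244
```

View pics/w2.png

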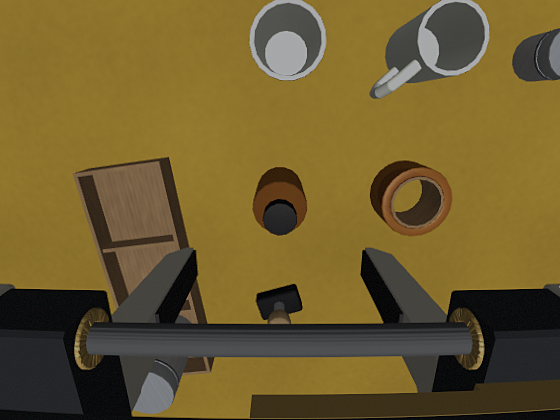

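Bottle at (280,205), clear on both sides. The tin shows in the near compartment at (155,375), and the far compartment and middle are empty.

```bash
python3 -m inch '{"travel":[[0.001,0.001,0.04],[0.001,0.001,0.08],[0.001,0.001,0.115],[0.001,0.001,0.135],[0.001,0.001,0.146],[0.001,0.001,0.146],[0.001,0.001,0.146],[0.001,0.001,0.146]],"spin":[0,0,0,0,0,0,0,0]}' 0
python3 -m inch '{"travel":[[0,0,0],[0,0,0],[0,0,0],[0,0,0],[0,0,0],[0,0,0],[0,0,0],[0,0,0],[0,0,0]],"spin":[0,0,0,0,0,0,0,0,0]}' 1 20
python3 to.py 549 281 52 0
```

```text
t: 21.0
tool_pos: [0.5671, 0.1268, 0.0516]
orientation: [-3.141, -0.0, -0.006]
force: [1.0, -0.3, 0.3]
opening: 0.093
gripper_force: 0.0
t: 21.75
tool_pos: [0.5655, 0.1263, 0.0491]
orientation: [-3.142, 0.0, 0.0]
force: [-0.8, 0.4, -0.0]
opening: 0.0478
gripper_force: 20.0
t21.8 pos [565.5 126.3  49.1] yaw -0.000 tilt 0.000 open 47.8 F20.0 force [-0.8  0.4 -0. ]
tool shift [ -16.5 -154.7   -2.9] spin -0.0
```

Floor target in the tray: z = 53.1 (grasped at 49.1).

```bash
python3 -m inch '{"travel":[[0,0,-0.01],[0,0,-0.04],[0,0,-0.07],[-0.002,-0.02,-0.08],[-0.005,-0.05,-0.08],[-0.009,-0.09,-0.08],[-0.013,-0.125,-0.08],[-0.016,-0.148,-0.08],[-0.0165,-0.155,-0.08],[-0.0165,-0.155,-0.08]],"spin":[0,0,0,0,0,0,0,0,0,0]}'
python3 -m inch '{"travel":[[0,0,0],[0,0,0.02],[0,0,0.04],[0,0,0.055],[0,0,0.062],[0,0,0.066],[0,0,0.068],[0,0,0.068]],"spin":[0,0,0,0,0,0,0,0]}'
python3 to.py 549 281 53.1 0
```

```text
t: 22.58
tool_pos: [0.5484, 0.2831, 0.1293]
orientation: [-3.141, -0.004, 0.0]
force: [0.5, 0.5, -2.6]
opening: 0.0485
gripper_force: 20.0
t: 23.25
tool_pos: [0.5496, 0.2808, 0.0617]
orientation: [-3.141, 0.002, -0.001]
force: [0.4, 0.1, -2.4]
opening: 0.0481
gripper_force: 20.0
t23.2 pos [549.6 280.8  61.7] yaw -0.001 tilt 0.001 open 48.1 F20.0 force [ 0.4  0.1 -2.4]
tool shift [-0.6 -0.2  8.6] spin -0.001
```

```bash
python3 -m inch '{"travel":[[0,0,0.002],[0,0,0.004],[0,0,0.0055],[0,0,0.0065],[0,0,0.0075],[0,0,0.0085],[0,0,0.009],[0,0,0.009]],"spin":[0,0,0,0,0,0,0,0]}'
python3 to.py 549 281 53.1 0
python3 -m inch '{"travel":[[0,0,0],[0,0,0],[0,0,0],[0,0,0],[0,0,0],[0,0,-0.02],[0,0,-0.06],[0,0,-0.1],[0,0,-0.14],[0,0,-0.14]],"spin":[0,0,0,0,0,0,0,0,0,0]}' 0
python3 -m inch '{"travel":[[0.025,0.027,0],[0.05,0.055,0],[0.075,0.082,0],[0.1,0.109,0],[0.125,0.136,0],[0.142,0.155,0],[0.148,0.161,0],[0.148,0.161,0],[0.148,0.161,0]],"spin":[0,0,0,0,0,0,0,0,0]}'
python3 to.py 698 120 49 0
python3 -c "
from h import *
measure(['cup','mug'],['wrist'])"
```

```text
t: 23.92
tool_pos: [0.5492, 0.2815, 0.0531]
orientation: [-3.141, 0.0, -0.0]
force: [-3.9, -1.4, 5.8]
opening: 0.0477
gripper_force: 20.0
t23.9 pos [549.2 281.5  53.1] yaw -0.000 tilt 0.000 open 47.7 F20.0 force [-3.9 -1.4  5.8]
tool shift [-0.2  0.5 -0. ] spin -0.0
t: 24.75
tool_pos: [0.5535, 0.2832, 0.2029]
orientation: [-3.136, 0.0, -0.021]
force: [1.9, -0.1, 1.6]
opening: 0.0928
gripper_force: 0.0
t: 25.5
tool_pos: [0.6966, 0.1206, 0.1915]
orientation: [-3.141, 0.001, 0.002]
force: [-0.7, 0.6, -0.9]
opening: 0.0929
gripper_force: 0.0
t25.5 pos [696.6 120.6 191.5] yaw -0.001 tilt 0.001 open 92.9 F0.0 force [-0.7  0.6 -0.9]
tool shift [  1.5   0.7 142.5] spin -0.001
wrist cup 0.7 col [114 115 113] top z0.070 zmin0.003 circ 698 121 R30 med [693. 119.  69.] all-mid [698. 120.  37.] 948
wrist mug 0.97 col [92 93 90] top z0.079 zmin0.004 circ 700 -3 R28 med [702.  -3.  79.] all-mid [693.   7.  40.] 1067
```

```bash
python3 -m inch '{"travel":[[0.0015,0.0,0],[0.0015,0.0,0.03],[0.0015,0.0,0.07],[0.0015,0.0,0.105],[0.0015,0.0,0.128],[0.0015,0.0,0.138],[0.0015,0.0,0.142],[0.0015,0.0,0.142],[0.0015,0.0,0.142]],"spin":[0,0,0,0,0,0,0,0,0]}' 0.15
python3 to.py 698 120 49 0
python3 -m inch '{"travel":[[0,0,0],[0,0,0],[0,0,0],[0,0,0],[0,0,0],[0,0,0],[0,0,0],[0,0,0],[0,0,0]],"spin":[0,0,0,0,0,0,0,0,0]}' 1 20
python3 to.py 465 271 53 0
```

```text
t: 26.4
tool_pos: [0.6999, 0.1208, 0.0526]
orientation: [-3.141, -0.0, -0.005]
force: [0.2, 0.0, 1.1]
opening: 0.079
gripper_force: 0.0
t26.4 pos [699.9 120.8  52.6] yaw 0.000 tilt 0.003 open 79.0 F0.0 force [0.2 0.  1.1]
tool shift [-2.   0.8  3.6] spin 0.0
t: 27.15
tool_pos: [0.6995, 0.1205, 0.0516]
orientation: [-3.141, 0.0, -0.003]
force: [0.8, 2.1, 6.5]
opening: 0.0594
gripper_force: 20.0
t27.1 pos [699.5 120.5  51.6] yaw -0.000 tilt 0.002 open 59.4 F20.0 force [0.8 2.1 6.5]
tool shift [-234.5 -150.5   -1.9] spin -0.0
```

```bash
python3 -m inch '{"travel":[[0,0,-0.005],[0,0,-0.02],[0,0,-0.05],[0,0,-0.085],[0,0,-0.115],[0,0,-0.13],[0,0,-0.13],[0,0,-0.13]],"spin":[0,0,0,0,0,0,0,0]}'
python3 -m inch '{"travel":[[-0.015,-0.01,0],[-0.045,-0.029,0],[-0.077,-0.049,0],[-0.109,-0.07,0],[-0.141,-0.091,0],[-0.173,-0.111,0],[-0.205,-0.132,0],[-0.225,-0.145,0],[-0.234,-0.1505,0],[-0.234,-0.1505,0]],"spin":[0,0,0,0,0,0,0,0,0,0]}'
python3 to.py 465 271 55 0
python3 -c "
from h import *
p,d=optics.read_camera('wrist');cv2.imwrite('pics/w3.png',p[:,:,::-1])
p,d=optics.read_camera('scene');cv2.imwrite('pics/s1.png',p[:,:,::-1])
measure(['long_tray','cup'],['scene'])"
```

```text
t: 27.82
tool_pos: [0.6989, 0.1202, 0.1807]
orientation: [-3.141, 0.0, -0.002]
force: [0.2, 0.1, -2.3]
opening: 0.0591
gripper_force: 20.0
t: 28.65
tool_pos: [0.4615, 0.2714, 0.1774]
orientation: [3.14, 0.004, -0.007]
force: [0.5, 0.9, -2.1]
opening: 0.0593
gripper_force: 20.0
t28.6 pos [461.5 271.4 177.4] yaw 0.002 tilt 0.005 open 59.3 F20.0 force [ 0.5  0.9 -2.1]
tool shift [  4.1   0.2 122.4] spin 0.002
scene long_tray 0.7 rim z0.029 ctr 468 271 [261.  97.] 6.8 562
scene cup 0.61 col [106 105 100] top z0.196 zmin0.128 circ 473 271 R30 med [485. 270. 195.] all-mid [438. 337.  98.] 93
```

View pics/s1.png

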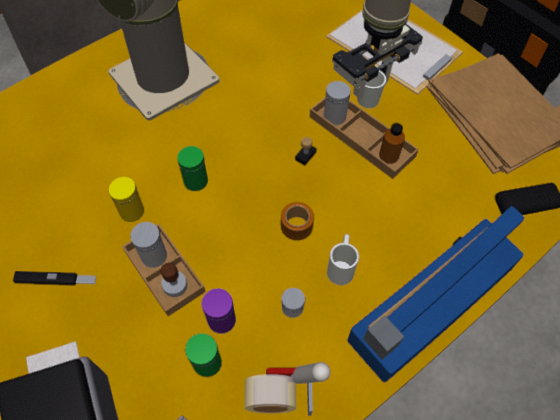

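The other four items stand in their compartments. The cup hangs upright at (370,88), above the empty middle compartment. Now I'll lower it.

```bash
python3 -m inch '{"travel":[[0.001,0,0],[0.001,0,0.03],[0.001,0,0.06],[0.001,0,0.085],[0.001,0,0.1],[0.001,0,0.108],[0.001,0,0.113],[0.001,0,0.114],[0.001,0,0.114]],"spin":[0,0,0,0,0,0,0,0,0]}'
python3 to.py 465 271 55.6 0
```

```text
t: 29.65
tool_pos: [0.4664, 0.2709, 0.067]
orientation: [-3.141, 0.001, -0.002]
force: [-0.8, -0.0, -2.0]
opening: 0.0594
gripper_force: 20.0
t29.6 pos [466.4 270.9  67. ] yaw -0.001 tilt 0.001 open 59.4 F20.0 force [-0.8 -0.  -2. ]
tool shift [-1.4 -0.1 11.4] spin -0.001
```

```bash
python3 -m inch '{"travel":[[0,0,0.002],[0,0,0.004],[0,0,0.006],[0,0,0.0075],[0,0,0.0085],[0,0,0.0095],[0,0,0.01],[0,0,0.01]],"spin":[0,0,0,0,0,0,0,0]}'
python3 to.py 465 271 55.6 0
```

```text
t: 30.32
tool_pos: [0.4654, 0.2708, 0.056]
orientation: [3.141, -0.0, -0.0]
force: [0.5, -0.3, -2.1]
opening: 0.0594
gripper_force: 20.0
t30.3 pos [465.4 270.8  56. ] yaw -0.000 tilt 0.000 open 59.4 F20.0 force [ 0.5 -0.3 -2.1]
tool shift [-0.4 -0.2  0.4] spin -0.0
```

```bash
python3 -m inch '{"travel":[[0,0,0.0005],[0,0,0.001],[0,0,0.001],[0,0,0.001]],"spin":[0,0,0,0]}'
python3 -m inch '{"travel":[[0,0,0.0005],[0,0,0.0005],[0,0,0.0005]],"spin":[0,0,0]}'
```

```text
t: 30.65
tool_pos: [0.4658, 0.271, 0.0556]
orientation: [-3.141, 0.0, -0.001]
force: [-0.8, -1.2, 2.7]
opening: 0.0592
gripper_force: 20.0
t: 30.9
tool_pos: [0.466, 0.271, 0.0556]
orientation: [-3.141, 0.0, -0.002]
force: [-3.1, -1.7, 7.2]
opening: 0.0595
gripper_force: 20.0
```

Contact with the floor confirmed. I'll release, back away and check.

```bash
python3 -m inch '{"travel":[[0,0,0],[0,0,0],[0,0,0],[0,0,0],[0,0,0],[0,0,-0.01],[0,0,-0.04],[0,0,-0.08],[0,0,-0.12],[0,0,-0.15]],"spin":[0,0,0,0,0,0,0,0,0,0]}' 0
python3 -m inch '{"travel":[[0,0.04,0],[0,0.08,0],[0,0.12,0],[0,0.16,0],[0,0.2,0],[0,0.24,0],[0,0.26,0],[0,0.26,0],[0,0.26,0]],"spin":[0,0,0,0,0,0,0,0,0]}'
python3 -c "
from h import *
a=[optics.read_camera(c)[0][:,:,::-1] for c in ('scene','top')]
v=np.hstack([a[0][60:340,80:450],a[1][80:330,80:450] if 0 else a[1][60:340,100:450]]);cv2.imwrite('pics/end.png',v)
measure(['cup','bottle','tin_a','mug','short_tin','tamper'],['scene'])"
```

```text
t: 31.73
tool_pos: [0.4661, 0.2711, 0.209]
orientation: [-3.14, 0.0, -0.005]
force: [0.4, 0.2, 1.1]
opening: 0.0929
gripper_force: 0.0
t: 32.48
tool_pos: [0.4656, 0.01, 0.2054]
orientation: [-3.141, 0.005, -0.001]
force: [0.4, 0.8, -0.3]
opening: 0.0926
gripper_force: 0.0
scene cup 0.63 col [114 113 108] top z0.074 zmin0.008 circ 468 269 R31 med [471. 264.  72.] all-mid [467. 277.  39.] 134
scene bottle 0.82 col [70 39 12] top z0.109 zmin0.011 circ 550 278 R14 med [552. 277. 108.] all-mid [554. 275.  60.] 86
scene bottle 0.27 col [103  76  48] top z0.029 zmin-0.000 circ 470 270 R133 med [508. 239.  27.] all-mid [470. 270.  35.] 429
scene tin_a 0.97 col [103 102 105] top z0.100 zmin0.009 circ 384 257 R29 med [385. 258.  98.] all-mid [378. 287.  51.] 313
scene tin_a 0.92 col [ 96  46 123] top z0.097 zmin0.005 circ 638 -255 R28 med [ 639. -256.   95.] all-mid [ 638. -256.   50.] 634
scene tin_a 0.9 col [109 109 113] top z0.100 zmin0.009 circ 440 -287 R27 med [ 440. -287.   98.] all-mid [ 439. -287.   54.] 522
scene tin_a 0.89 col [22 93 38] top z0.096 zmin0.006 circ 334 -115 R28 med [ 336. -114.   94.] all-mid [ 334. -115.   50.] 410
scene tin_a 0.85 col [ 41 126  58] top z0.097 zmin0.009 circ 691 -325 R28 med [ 692. -325.   95.] all-mid [ 691. -325.   50.] 721
scene tin_a 0.6 col [144 132   2] top z0.096 zmin0.004 circ 313 -268 R28 med [ 314. -269.   94.] all-mid [ 313. -266.   48.] 456
scene tin_a 0.56 col [120 120 117] top z0.080 zmin0.004 circ 702 -5 R28 med [713. -12.  78.] all-mid [700.   0.  42.] 155
scene mug 0.8 col [123 122 118] top z0.080 zmin0.003 circ 702 -5 R28 med [711.  -6.  79.] all-mid [693.  13.  41.] 168
scene short_tin 0.64 col [125 125 130] top z0.052 zmin0.008 circ 703 -129 R22 med [ 703. -129.   50.] all-mid [ 703. -130.   26.] 361
```

View pics/end.png

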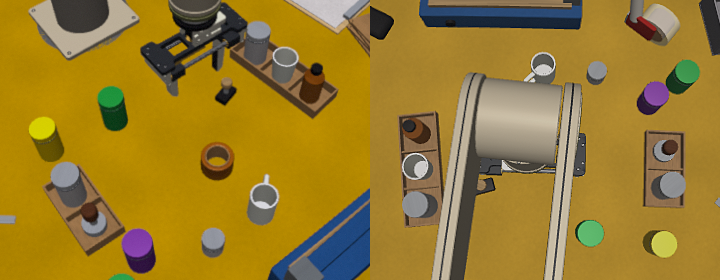

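The tin, cup and bottle stand in the long tray at (258,40), (286,65) and (313,85). The tin and tamper stand in the short tray at (67,185) and (91,215). All are upright with tops about 4 mm higher than on the table, and the mug and short tin haven't moved.

```bash
python3 -c "
from plant import close_job
print(close_job())"
```

```text
the job is handed in; nothing more can be done
None
```

The job is handed in: both orders stand upright in their compartments, with the cup between the tin and the bottle in the long tray, and the mug and short tin were left where they were.

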